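# Push the windowed sample plate out over the ledge's end

### The arm

A 6-joint arm with a two-finger parallel gripper is mounted at the origin on the work surface. World frame = base frame: x ahead of the robot, y to its left, z up, the work surface at z = 0. Lengths are in mm, angles in rad, forces in N, time in s.
With the tool pointing down it reaches from about 300 to 775 mm from the base axis. Payload 14.6 kg.
Tool frame: the origin (TCP) lies on the front face of the gripper's body, between the roots of the fingers; the fingertips stand 97 mm ahead of it and the grasp point (between the pads) lies 78 mm ahead of it; z points along the fingers, y is the direction in which the jaws open and shut (so a half turn about z gives the same grasp; the last joint's range is limited). The gripper opens to 94 mm and grips with 3 to 60 N. Pads are 16 mm wide; open, the fingers measure 119 mm over their backs; the gripper's body (75 mm by 177 mm) begins 78 mm behind the grasp point.
Start: joints at [1.226, 0.3, 1.521, -0, 1.321, -0.067], TCP at [150.83, 528.905, 302.646] pointing down, gripper open.
Joint ranges: [-3.03, 3.03], [-0.79, 2.21], [0.23, 2.52], [-1.04, 4.18], [0, 3.07], [-2.55, 2.55]. Speed limits (rad/s): [2.22, 2.22, 2.57, 3.14, 3.14, 3.14].

### API

Orientations are given as [roll, pitch, yaw] about the fixed x, y, z axes, in that order (R = Rz(yaw) Ry(pitch) Rx(roll)).
In Python, from cell import manip, eyes, finder gives the robot as it stands.
- The arm moves only by the tool drive_tool, never from a script. Its argument "rows" is a list of rows, each an object with "offset": the shift along the tool's x, y, z in mm, a list of three; "spin": the turn about the tool's z in degrees; "jaw": the finger opening in mm, from 0 to 94. In form: [{"offset": [dx, dy, dz], "spin": spin, "jaw": jaw}, ...]. A call has 1 to 20 rows; each row shifts and turns the commanded pose from where the row before left it, along the tool's axes as they then stand; what a row does not reach is not made up. A row lasts 1/10 s, in which the tool goes at most 50 mm and 8.59 degrees, less where a joint would pass 70% of its speed; a pose out of reach is approached as far as the arm can. A call is refused whole if a number of a shift passes 50 or a number of a turn 8.59, either way. A call with a gripper value outside its range is refused whole. The fingers move at their own pace and stop on an object; "force" is the grip in N (left out, the last holds). Time passes only in rows, so rows that do not move let the fingers close. It gives the time, the measured TCP pose, the force and the opening at its end, in the units of the state.
- manip.read_state(): the state, without advancing time (a new reading comes with each control period).
- eyes.camera(name): name is "scene" or "top" or "wrist"; returns a dict with "color" (384x512x3 uint8, blue, green, red), "depth" (384x512 float32, mm along the optical axis (not along the pixel's ray), 0 where there is no reading), "vfov" (degrees; the focal length in pixels is half the picture's height over the tangent of half this angle, whatever the lens; pixels are square), "cx", "cy" (the principal point, pixels), "rvec" (rotation vector, rad) and "tvec" (3), from world to camera coordinates, as OpenCV has them. Camera axes: x right, y down, z forward; pixel columns grow to the right and rows downward; lengths in mm; the calibration is good to about 2 mm. A picture is of the moment at which its call begins.
- manip.sign_off(): hands the job in, once; it reports no verdict.
Trained networks look in the newest picture that a camera, given by its name, has taken for a name from the list of things; names that differ only in an ending like _2 or _b are one class to them, and where a whole thing is asked for, a point or a joint stands for the part that bears it (a point fixed in the world has none). Each returns a list of dicts, best first, with "p" (0 to 1); they miss things now and then, are a little off and sometimes report something else, mostly with a low value. They report only what shows in the picture. A call takes as long as a camera call. They do not tell look-alikes from the thing itself.
- finder.find_in(camera, target): "uv" ([column, row] in pixels, amid what is visible of it).
The state is a dict: "clock": time; "joints": joint angles; "qd": joint speeds; "effort": joint torques, N m; "eef_pos": TCP position; "eef_rot": TCP orientation; "wrist_force": force on the tool from outside, world axes, zero at the start; "moment": the same for the moment, N m; "finger_gap": finger opening in mm.
Only numpy, scipy, OpenCV 4.12 (cv2) and the standard library are available. Lean on these libraries where they do the work, as an engineer would, in place of code of your own. Each camera call takes 0.05 s, during which the arm holds its last target. There are 200 camera calls.

### The job

On the raised two-lane ledge lie two flat steel plates: swing the stop bar at the ledge's end fully open, then push the plate that has the round window along its lane until it sticks out about 30 mm past that end, so that its edge is free to be taken from the ledge later. Only push, with the fingertips: lift nothing, leave the solid plate where it lies, and leave everything else on the bench undisturbed. Finish with the gripper clear of everything.

Things in the scene. Friction and masses are not known exactly. Their poses are not given: they have to be found in the camera images.
- ledge: fixed ledge with a black deck and bright ribs on a grey foot, 120 (x) by 300 mm (y), deck 50 mm above the bench. Origin: centre of its underside. Its y runs along the lanes towards the end with the stop bar, deck ending at y = +150 mm. Ribs along y, 4 mm wide, 4 mm above the deck, at x = -57, 0, +57 mm make two lanes 53 mm wide, centred at x = -28.5 and +28.5 mm. The other end (y = -150 mm) has no stop
- stop_bar (a joint): angle of the stop bar, rad. 0: closed, lying from its upright hinge along the ledge's -x across the end of both lanes. It swings outwards, free end turning from the ledge's -x to its +y, to its stop at 1.6 (along +y). Starts at 0 to 0.2. Friction 0.08 N m; stays where left
- bar_tip (a point): free end of the stop bar, on its centre line, 14 mm above the deck. The bar is steel, 168 mm long from the hinge axis, 10 mm thick, spanning 3 to 25 mm above the deck; closed, its free end sticks out 30 mm beyond the ledge's near side (-x)
- bar_hinge (a point): point on the stop bar's hinge axis, 14 mm above the deck, at x = +78, y = +150 mm of the ledge; hinge post 18 mm across, to 30 mm above the deck
- window_plate: loose flat steel plate with a round through window of 30 mm in its middle, 50 mm (its x) by 100 mm (its y) by 6 mm thick, 0.14 to 0.28 kg, lying in either lane with its y along the ledge's y. Origin: centre of its underside, on the deck. Starts with its centre between y = -50 and +30 mm of the ledge. It would tip off if its centre passed the ledge's end
- solid_plate: loose flat steel plate without a window, otherwise the same size, lying in the other lane; to be left alone. Origin: centre of its underside
- solvent_bottle: bystander: glass bottle with a blue cap, 70 mm across, 150 mm tall, origin at the centre of its foot
- amber_jar: bystander: small amber jar, 36 mm across, 55 mm tall, standing beyond the ledge, origin at the centre of its foot
- pellet_die: bystander: stepped steel die, 44 mm across, 36 mm tall, on the bench on the near side of the ledge, origin at the centre of its foot
- coffee_cup: bystander: brown cup, 80 mm across, 90 mm tall, origin at the centre of its foot
- screwdriver: bystander: screwdriver 160 mm long lying on the bench, origin on its underside, near its middle
- mouse: bystander: black computer mouse, about 85 by 62 mm, 33 mm high, origin on the bench under its round part
- dish: bystander: shallow glass dish, 90 mm across, 15 mm high, origin at the centre of its foot
There are look-alikes about, which are no part of the job. Leave any brown look-alike of the window_plate alone.

How it is judged:
By the outcome, as a careful person would: the job done as asked, in the order asked, and still so for the second after the job is handed in, with the robot touching nothing.
It also fails if it takes over 48 s, if anything falls off the work surface, if the arm or the gripper's body presses on something with over 40 N, if the wrist force passes 120 N, or if a joint passes its speed limit or range.

## Working session

There is one attempt and no reset: what is moved stays moved. The work goes in short steps, Python scripts to look and compute and a tool call to move; the robot and the scene stay as the last step left them, time stands still between calls to the robot, and variables do not carry over. Pictures are saved under pics/ and viewed, about 8 in all and at most 12, crops included, and the job is handed in when it is done.

Besides the shell and the picture viewer there is one more tool, called after "Emit:" as a command line: name --argument value ..., lists and objects as JSON in quotes. drive_tool: Moves the arm, as the interface text tells. Its arguments: {"type":"object","properties":{"rows":{"type":"array","items":{"type":"object","properties":{"offset":{"type":"array","items":{"type":"number"}},"spin":{"type":"number"},"jaw":{"type":"number"}}}},"force":{"type":"number"}},"required":["rows"]}

```bash
mkdir -p pics; ls; cat > h.py <<'E'
import numpy as np, cv2
from cell import manip, eyes, finder
def ray(im,uv):
    h=im["color"].shape[0]; f=h/2/np.tan(np.radians(im["vfov"])/2)
    R=cv2.Rodrigues(np.array(im["rvec"],float))[0]; t=np.array(im["tvec"],float).ravel()
    return R,t,np.array([(uv[0]-im["cx"])/f,(uv[1]-im["cy"])/f,1.])
def at_z(im,uv,z):
    R,t,d=ray(im,uv); o=-R.T@t; w=R.T@d
    return o+w*(z-o[2])/w[2]
def at_d(im,uv):
    R,t,d=ray(im,uv); return R.T@(d*im["depth"][int(uv[1]),int(uv[0])]-t)
def cloud(im):
    h,w=im["depth"].shape; R,t,_=ray(im,(0,0)); f=h/2/np.tan(np.radians(im["vfov"])/2)
    u,v=np.meshgrid(np.arange(w),np.arange(h)); D=im["depth"]
    P=np.stack([(u-im["cx"])/f*D,(v-im["cy"])/f*D,D],-1)
    return (P-t)@R
def proj(im,p):
    R,t,_=ray(im,(0,0)); h=im["color"].shape[0]; f=h/2/np.tan(np.radians(im["vfov"])/2)
    c=R@np.array(p,float)+t; return c[:2]/c[2]*f+[im["cx"],im["cy"]]
E
python3 - <<'E'
from h import *
s=manip.read_state(); print(s)
ims={n:eyes.camera(n) for n in("top","scene","wrist")}
for n,im in ims.items():
    cv2.imwrite(f"pics/{n}0.png",im["color"]); print(n,im["vfov"],im["cx"],im["cy"],-ray(im,(0,0))[0].T@ray(im,(0,0))[1])
for t in ["ledge","stop_bar","bar_tip","bar_hinge","window_plate","solid_plate","solvent_bottle","amber_jar","pellet_die","coffee_cup","screwdriver","mouse","dish"]:
    for n in("top","scene"):
        print(t,n,[(np.round(r["uv"]).tolist(),round(r["p"],2),np.round(at_d(ims[n],r["uv"])).tolist()) for r in finder.find_in(n,t)][:3])
E
```

```text
pics
{'clock': 0.0, 'joints': array([ 1.22638161e+00,  3.00481276e-01,  1.52158900e+00,  4.97022676e-06,
        1.32069094e+00, -6.66014944e-02]), 'qd': array([-6.61921240e-04, -1.08639974e-03,  7.33085957e-04,  1.32880311e-03,
        6.28970953e-04, -5.41869535e-06]), 'effort': array([-3.27615311e-06, -5.31790030e+01, -3.52765703e+01,  7.08995503e-02,
        2.41306279e-02, -5.54486394e-05]), 'eef_pos': array([150.79112149, 528.76851417, 302.07732982]), 'eef_rot': array([-3.14042700e+00, -8.25740865e-05,  2.86377815e+00]), 'wrist_force': array([ 0.32173437, -0.11735234,  0.1683892 ]), 'moment': array([ 0.00431129, -0.02982538, -0.04993995]), 'finger_gap': 93.85509701479549}
top 55.56249284892182 255.09925768277844 191.83745054039144 [ 440.51669943  -33.00077155 1098.0917014 ]
scene 56.495797594103664 252.18759868004895 191.85754257621775 [1356.80599831   56.18291233  787.12409503]
wrist 60.00958964309589 253.99268984019264 195.89042115129735 [ 69.77032199 550.82107788 385.30740931]
ledge top [([244.0, 208.0], 0.96, [538.0, -17.0, 53.0])]
ledge scene [([251.0, 191.0], 0.59, [563.0
[... 1401 characters left out ...]
 ([238.0, 221.0], 0.7, [680.0, -60.0, 42.0])]
pellet_die top [([292.0, 243.0], 0.6, [440.0, -155.0, 36.0])]
pellet_die scene [([254.0, 192.0], 0.65, [561.0, -28.0, 48.0]), ([220.0, 170.0], 0.45, [447.0, -154.0, 33.0])]
coffee_cup top [([86.0, 231.0], 0.76, [472.0, 445.0, 21.0])]
coffee_cup scene [([400.0, 180.0], 0.82, [507.0, 406.0, 80.0])]
screwdriver top [([169.0, 249.0], 0.78, [422.0, 202.0, 24.0])]
screwdriver scene [([328.0, 175.0], 0.49, [433.0, 205.0, 24.0])]
mouse top [([113.0, 162.0], 0.76, [676.0, 374.0, 33.0])]
mouse scene [([395.0, 237.0], 0.65, [688.0, 373.0, 27.0])]
dish top [([331.0, 206.0], 0.7, [550.0, -278.0, 2.0])]
dish scene [([176.0, 193.0], 0.56, [542.0, -281.0, 4.0])]
```

```bash
python3 - <<'E'
import cv2
a=cv2.imread("pics/top0.png")[110:290,140:350]
cv2.imwrite("pics/topc.png",cv2.resize(a,None,fx=3.3,fy=3.3,interpolation=cv2.INTER_CUBIC))
b=cv2.imread("pics/scene0.png")
E
```

```text
(no output)
```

View pics/topc.png

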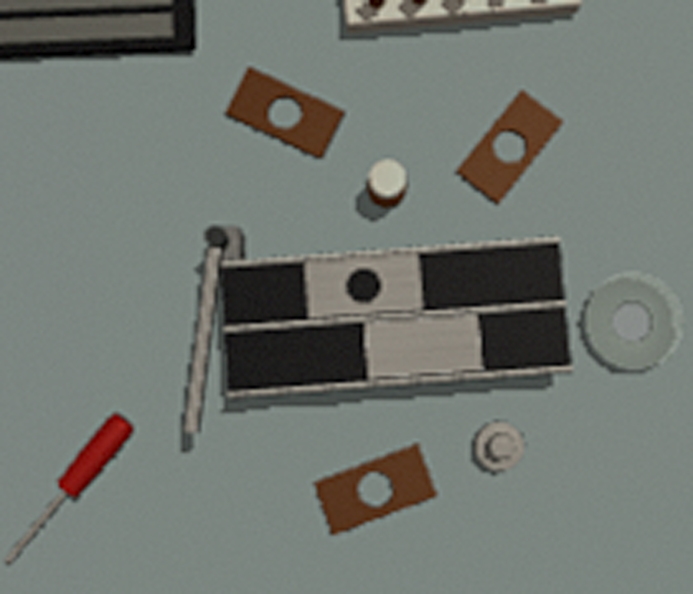

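View pics/scene0.png

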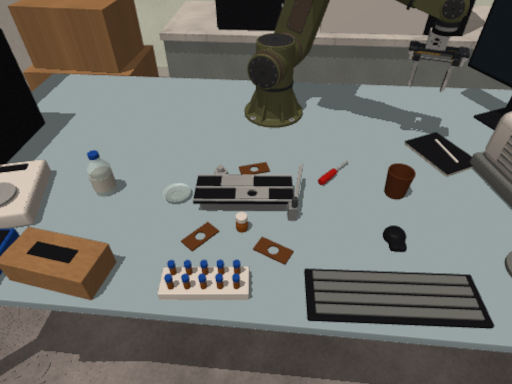

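The steel windowed plate is in the far lane at top pixel (250,197), and the solid plate is in the near lane at (268,215). Three things could be mistaken for it, all brown windowed plates on the bench: (226,144), (294,154) and (253,258). The choice is (250,197): it is steel and lies on the ledge. The bar runs from its hinge at (206,182) to its tip at (198,241), so it is slightly open. Next I'll work out the ledge pose.

```bash
cat >> h.py <<'E'
def fit(W,L):
    """2D rigid: W = R(a) L + c"""
    W=np.array(W)[:,:2];L=np.array(L,float);w=W-W.mean(0);l=L-L.mean(0)
    a=np.arctan2((l[:,0]*w[:,1]-l[:,1]*w[:,0]).sum(),(l*w).sum())
    R=np.array([[np.cos(a),-np.sin(a)],[np.sin(a),np.cos(a)]]); c=W.mean(0)-R@L.mean(0)
    return a,R,c,W-(L@R.T+c)
E
python3 - <<'E'
from h import *
im=eyes.camera("top")
px=lambda p:np.array(p)/3.3+[140,110]-0.35
cor=[(222,262),(560,241),(228,395),(571,369)]
W=[at_z(im,px(p),54) for p in cor]
a,R,c,res=fit(W,[(59,150),(59,-150),(-59,150),(-59,-150)])
print("yaw",a,"c",c,res.round(1).tolist())
inv=lambda w:((w[:2]-c)@R).round(1)
for n,p,z in[("win",(363,286),56),("wl",(305,289),56),("wr",(421,284),56),("sol l",(366,350),56),("sol r",(481,345),56),("hinge",(216,236),80),("tip",(190,432),75)]:
    print(n,inv(at_z(im,px(p),z)))
C=cloud(im); print("deck z",[np.median(C[int(v)-2:int(v)+3,int(u)-2:int(u)+3,2]).round(1) for u,v in[px((480,270)),px((290,355)),px((150,300))]])
print("tool at ledge yaw: tool y=(sin,-cos)")
E
```

```text
yaw 0.07429218154665809 c [546.24924509 -61.07038369] [[-0.9, -1.6], [-2.5, 0.6], [0.8, -0.6], [2.6, 1.6]]
win [28.2 26.8]
wl [29.  77.4]
wr [ 26.5 -23.9]
sol l [-27.8  28. ]
sol r [-30.3 -72. ]
hinge [ 76.8 149.7]
tip [-87.9 180.5]
deck z [np.float64(49.7), np.float64(50.0), np.float64(-0.2)]
tool at ledge yaw: tool y=(sin,-cos)
```

Emit:
drive_tool --rows '[{"offset": [0,0,0],"spin": 7.75,"jaw": 12},{"offset": [0,0,0],"spin": 7.75,"jaw": 12},{"offset": [0,0,0],"spin": 7.75,"jaw": 12},{"offset": [0,0,0],"spin": 7.75,"jaw": 12},{"offset": [0,0,0],"spin": 7.75,"jaw": 12},{"offset": [0,0,0],"spin": 7.75,"jaw": 12},{"offset": [0,0,0],"spin": 7.75,"jaw": 12},{"offset": [0,0,0],"spin": 7.75,"jaw": 12},{"offset": [0,0,0],"spin": 7.75,"jaw": 12},{"offset": [-32,21,0],"spin": 0,"jaw": 12},{"offset": [-32,21,0],"spin": 0,"jaw": 12},{"offset": [-32,21,0],"spin": 0,"jaw": 12},{"offset": [-32,21,0],"spin": 0,"jaw": 12},{"offset": [-32,21,0],"spin": 0,"jaw": 12},{"offset": [-32,21,0],"spin": 0,"jaw": 12},{"offset": [-32,21,0],"spin": 0,"jaw": 12},{"offset": [-32,21,0],"spin": 0,"jaw": 12},{"offset": [-32,21,0],"spin": 0,"jaw": 12},{"offset": [-32,21,0],"spin": 0,"jaw": 12},{"offset": [-32,21,0],"spin": 0,"jaw": 12}]'

```text
clock: 3.5
eef_pos: [408.5, 193.9, 302.9]
eef_rot: [3.141, -0.0, 1.646]
wrist_force: [0.1, 1.4, -0.1]
finger_gap: 11.9
```

Emit:
drive_tool --rows '[{"offset": [-27,16.7,0],"spin": 0,"jaw": 12},{"offset": [-27,16.7,0],"spin": 0,"jaw": 12},{"offset": [-27,16.7,0],"spin": 0,"jaw": 12},{"offset": [-27,16.7,0],"spin": 0,"jaw": 12},{"offset": [-27,16.7,0],"spin": 0,"jaw": 12},{"offset": [0,0,0],"spin": 0,"jaw": 12}]'

```text
clock: 4.1
eef_pos: [502.5, 64.7, 302.4]
eef_rot: [-3.142, 0.0, 1.644]
wrist_force: [0.7, 0.1, 0.7]
finger_gap: 12.0
```

```bash
cat >> h.py <<'E'
def annotate(im,a,c,name):
    R=np.array([[np.cos(a),-np.sin(a)],[np.sin(a),np.cos(a)]]); o=im["color"].copy()
    for l in[(59,150,54),(59,-150,54),(-59,150,54),(-59,-150,54),(0,150,54),(78,150,80)]:
        w=R@l[:2]+c; u=proj(im,[*w,l[2]]); cv2.drawMarker(o,tuple(int(round(q)) for q in u),(0,0,255),0,8,1)
    cv2.imwrite(name,o)
E
python3 - <<'E'
from h import *
im=eyes.camera("wrist"); annotate(im,.0743,np.array([546.2,-61.1]),"pics/w1.png")
print(manip.read_state()["eef_pos"])
E
```

```text
[501.70916285  65.98924118 302.37402574]
```

View pics/w1.png

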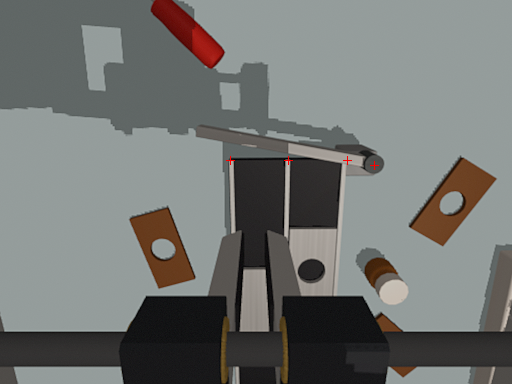

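The overlay matches the ledge end and hinge to within about 2 mm. The windowed steel plate shows at (311,270) in the far lane, and the bar tip is at (200,130). Next I'll compute the arc for swinging the bar.

```bash
python3 - <<'E'
import numpy as np
r=115;H=np.array([78,150]);p=np.array([-35.,130])
for t in np.r_[.2,.35:1.56:.1,1.58]:
    q=H+r*np.array([-np.cos(t),np.sin(t)])-np.array([np.sin(t),np.cos(t)])*(5+8*np.cos(t)+12.5*np.sin(t))
    d=q-p;p=q;print(round(t,2),q.round(1),"tool",d[::-1].round(1))
E
```

```text
0.2 [-37.8 157.8] tool [27.8 -2.8]
0.35 [-35.8 173.7] tool [15.8  2. ]
0.45 [-33.2 184.1] tool [10.5  2.6]
0.55 [-29.6 194.5] tool [10.3  3.6]
0.65 [-25.  204.5] tool [10.1  4.6]
0.75 [-19.4 214.2] tool [9.7 5.7]
0.85 [-12.7 223.4] tool [9.2 6.7]
0.95 [ -5. 232.] tool [8.6 7.7]
1.05 [  3.6 239.9] tool [7.9 8.6]
1.15 [ 13.1 246.9] tool [7.  9.5]
1.25 [ 23.3 253. ] tool [ 6.1 10.3]
1.35 [ 34.3 258.1] tool [ 5. 11.]
1.45 [ 45.9 261.9] tool [ 3.9 11.6]
1.55 [ 57.9 264.6] tool [ 2.7 12. ]
1.58 [ 61.6 265.2] tool [0.5 3.7]
```

Emit:
drive_tool --rows '[{"offset": [0,0,36],"spin": 0,"jaw": 0},{"offset": [0,0,36],"spin": 0,"jaw": 0},{"offset": [0,0,36],"spin": 0,"jaw": 0},{"offset": [0,0,25],"spin": 0,"jaw": 0},{"offset": [0,0,12],"spin": 0,"jaw": 0},{"offset": [0,0,0],"spin": 0,"jaw": 0}]'

```text
clock: 4.75
eef_pos: [500.6, 67.6, 156.9]
eef_rot: [-3.14, -0.0, 1.647]
wrist_force: [0.1, 0.1, 0.2]
finger_gap: 0.5
```

Emit:
drive_tool --rows '[{"offset": [14,-1.4,0],"spin": 0,"jaw": 0},{"offset": [14,-1.4,0],"spin": 0,"jaw": 0},{"offset": [8,1,0],"spin": 0,"jaw": 0},{"offset": [8,1,0],"spin": 0,"jaw": 0},{"offset": [10.5,2.6,0],"spin": 0,"jaw": 0},{"offset": [10.3,3.6,0],"spin": 0,"jaw": 0},{"offset": [10.1,4.6,0],"spin": 0,"jaw": 0},{"offset": [9.7,5.7,0],"spin": 0,"jaw": 0},{"offset": [9.2,6.7,0],"spin": 0,"jaw": 0},{"offset": [8.6,7.7,0],"spin": 0,"jaw": 0},{"offset": [7.9,8.6,0],"spin": 0,"jaw": 0},{"offset": [7,9.5,0],"spin": 0,"jaw": 0},{"offset": [6.1,10.3,0],"spin": 0,"jaw": 0},{"offset": [5,11,0],"spin": 0,"jaw": 0},{"offset": [3.9,11.6,0],"spin": 0,"jaw": 0},{"offset": [2,6,0],"spin": 0,"jaw": 0},{"offset": [0,0,0],"spin": 0,"jaw": 0}]'

```text
clock: 6.45
eef_pos: [578.4, 208.0, 157.3]
eef_rot: [-3.142, -0.0, 1.646]
wrist_force: [0.0, -0.3, -1.3]
finger_gap: 0.6
```

Emit:
drive_tool --rows '[{"offset": [0,2.5,0],"spin": 0,"jaw": 0},{"offset": [0,2.5,0],"spin": 0,"jaw": 0},{"offset": [0,2,0],"spin": 0,"jaw": 0},{"offset": [0,2,0],"spin": 0,"jaw": 0},{"offset": [0,0,0],"spin": 0,"jaw": 0}]'

```text
clock: 6.95
eef_pos: [587.1, 208.2, 157.7]
eef_rot: [3.141, -0.0, 1.646]
wrist_force: [1.1, -0.1, 0.1]
finger_gap: 0.7
```

```bash
cat > bar.py <<'E'
from h import *
c=np.array([546.2,-61.1]);a=.0743;R=np.array([[np.cos(a),-np.sin(a)],[np.sin(a),np.cos(a)]])
im=eyes.camera("top");C=cloud(im).reshape(-1,3);L=(C[:,:2]-c)@R
m=(C[:,2]>65)&(C[:,2]<80)&(L[:,1]>165)&(L[:,1]<335)&(L[:,0]>40)&(L[:,0]<110)
P=L[m]; print(m.sum(), P.min(0),P.max(0)); 
if m.sum()>5:
    k=np.polyfit(P[:,1],P[:,0],1); print("theta",np.pi/2+np.arctan(k[0]))
print("force",manip.read_state()["wrist_force"],(manip.read_state()["eef_pos"][:2]-c)@R)
cv2.imwrite("pics/barx.png",im["color"])
E
python3 bar.py
```

```text
118 [ 73.1347223  165.10108863] [ 83.53720079 250.16364359]
theta 1.5687640791943696
force [-0.9101274   0.34135043 -1.24078673] [ 60.69342141 265.49996128]
```

Emit:
drive_tool --rows '[{"offset": [0,1.5,0],"spin": 0,"jaw": 0},{"offset": [0,1.5,0],"spin": 0,"jaw": 0},{"offset": [0,1,0],"spin": 0,"jaw": 0},{"offset": [0,1,0],"spin": 0,"jaw": 0},{"offset": [0,0,0],"spin": 0,"jaw": 0}]'

```text
clock: 7.5
eef_pos: [590.1, 208.6, 157.5]
eef_rot: [-3.135, 0.001, 1.647]
wrist_force: [-20.3, -2.7, 12.1]
finger_gap: 0.5
```

```bash
python3 bar.py
```

```text
117 [ 73.8013149  165.24385845] [ 84.98688596 249.69034093]
theta 1.591091799609024
force [-20.22370208  -3.57845953  11.53680743] [ 63.82560491 265.68443599]
```

Emit:
drive_tool --rows '[{"offset": [0,-8,0],"spin": 0,"jaw": 0},{"offset": [0,-9,0],"spin": 0,"jaw": 0},{"offset": [0,0,-35],"spin": 0,"jaw": 0},{"offset": [0,0,-35],"spin": 0,"jaw": 12},{"offset": [-31.5,-1.8,0],"spin": 0,"jaw": 12},{"offset": [-31.5,-1.8,0],"spin": 0,"jaw": 12},{"offset": [-31.5,-1.8,0],"spin": 0,"jaw": 12},{"offset": [-31.5,-1.8,0],"spin": 0,"jaw": 12},{"offset": [-31.5,-1.8,0],"spin": 0,"jaw": 12},{"offset": [-31.5,-1.8,0],"spin": 0,"jaw": 12},{"offset": [-31.5,-1.8,0],"spin": 0,"jaw": 12},{"offset": [-31.5,-1.8,0],"spin": 0,"jaw": 12},{"offset": [-31.5,-1.8,0],"spin": 0,"jaw": 12},{"offset": [-31.5,-1.8,0],"spin": 0,"jaw": 12},{"offset": [0,0,0],"spin": 0,"jaw": 12}]'

```text
clock: 9.05
eef_pos: [580.4, -111.1, 227.6]
eef_rot: [3.141, 0.001, 1.643]
wrist_force: [0.1, 0.7, 0.1]
finger_gap: 12.0
```

```bash
python3 bar.py; python3 - <<'E'
from h import *
im=eyes.camera("wrist"); annotate(im,.0743,np.array([546.2,-61.1]),"pics/w2.png")
print(manip.read_state()["eef_pos"])
E
```

```text
212 [ 73.81994261 165.01665216] [ 86.63846055 318.0897461 ]
theta 1.5914432678115962
force [-0.20525976  0.53907897  0.46506366] [ 30.57344415 -50.68457074]
[ 580.56097292 -108.21518464  227.59655707]
```

View pics/w2.png

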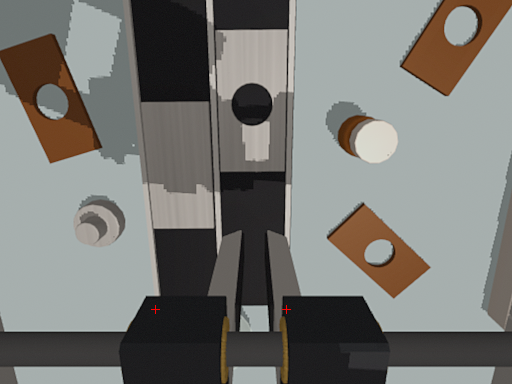

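The wrist view shows the windowed plate at (252,103), with its trailing edge at row 171 and the fingers over the empty deck behind it. The bar measures about 1.59 rad.

Emit:
drive_tool --rows '[{"offset": [0,0,35],"spin": 0,"jaw": 12},{"offset": [0,0,25],"spin": 0,"jaw": 12},{"offset": [0,0,10],"spin": 0,"jaw": 12},{"offset": [0,0,4],"spin": 0,"jaw": 12},{"offset": [0,0,0],"spin": 0,"jaw": 12},{"offset": [0,0,0],"spin": 0,"jaw": 12}]'

```text
clock: 9.75
eef_pos: [581.3, -107.9, 154.9]
eef_rot: [3.14, 0.001, 1.647]
wrist_force: [0.0, -0.8, -0.1]
finger_gap: 12.1
```

```bash
python3 - <<'E'
from h import *
c=np.array([546.2,-61.1]);a=.0743;R=np.array([[np.cos(a),-np.sin(a)],[np.sin(a),np.cos(a)]])
z=[];p=[]
for i in range(6):
    im=eyes.camera("wrist"); s=manip.read_state(); p.append(s["eef_pos"])
p=np.array(p);print(p.mean(0),p.std(0),(p.mean(0)[:2]-c)@R,s["wrist_force"])
cv2.imwrite("pics/w3.png",im["color"])
E
```

```text
[ 581.04128292 -108.14773564  154.46622516] [0.1226248  0.04249016 0.30022574] [ 31.25272531 -49.50425825] [-0.20735908 -0.28695004  1.03757556]
```

View pics/w3.png

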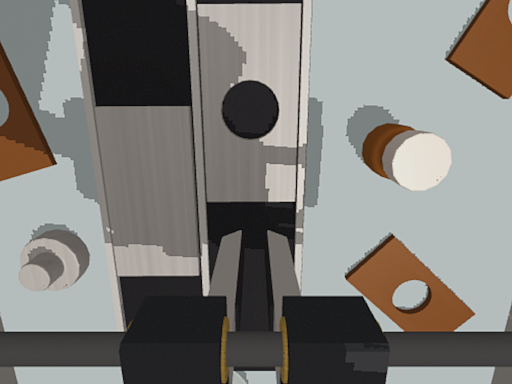

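Emit:
drive_tool --rows '[{"offset": [0,-1.5,2.5],"spin": 0,"jaw": 12},{"offset": [0,0,2.5],"spin": 0,"jaw": 12},{"offset": [4,0,0],"spin": 0,"jaw": 12},{"offset": [4,0,0],"spin": 0,"jaw": 12},{"offset": [4,0,0],"spin": 0,"jaw": 12},{"offset": [3,0,0],"spin": 0,"jaw": 12},{"offset": [3,0,0],"spin": 0,"jaw": 12},{"offset": [3,0,0],"spin": 0,"jaw": 12},{"offset": [3,0,0],"spin": 0,"jaw": 12},{"offset": [3,0,0],"spin": 0,"jaw": 12}]'

```text
clock: 11.05
eef_pos: [577.3, -81.2, 148.7]
eef_rot: [3.141, 0.0, 1.646]
wrist_force: [0.2, -1.7, 0.1]
finger_gap: 11.8
```

```bash
cat > pl.py <<'E'
from h import *
import sys
c=np.array([546.2,-61.1]);a=.0743;R=np.array([[np.cos(a),-np.sin(a)],[np.sin(a),np.cos(a)]])
p=[]
for i in range(3):
    im=eyes.camera("wrist"); s=manip.read_state(); p.append(s["eef_pos"])
p=np.array(p).mean(0); print("tcp",p,(p[:2]-c)@R,s["wrist_force"])
cv2.imwrite(f"pics/{sys.argv[1]}.png",im["color"])
top=eyes.camera("top"); C=cloud(top)
# intensity profile along far lane off-window (x=12 and 45) at z=56, top camera
g=cv2.cvtColor(top["color"],cv2.COLOR_BGR2GRAY).astype(np.float32)
for n,I in(("top",g),("wrist",cv2.cvtColor(im["color"],cv2.COLOR_BGR2GRAY).astype(np.float32))):
  for x in(12,-15,-42,45):
    im_=top if n=="top" else im
    ys=np.arange(-100,200,1.); uv=np.array([proj(im_,[*(R@[x,y]+c),56]) for y in ys],np.float32)
    v=cv2.remap(I,uv[None,:,0],uv[None,:,1],cv2.INTER_LINEAR)[0]; d=np.abs(np.gradient(cv2.GaussianBlur(v[None],(1,5),0)[0]))
    k=[i for i in range(2,298) if d[i]==d[i-2:i+3].max() and d[i]>12]
    print(n,x,[(ys[i],int(v[max(i-4,0)]),int(v[min(i+4,299)])) for i in k])
E
python3 pl.py w4
```

```text
tcp [577.24751707 -80.94212713 148.67695176] [ 29.48894377 -22.09209182] [-0.44022304  0.64477267 -0.0688803 ]
top 12 [(np.float64(-76.0), 26, 89), (np.float64(89.0), 81, 19), (np.float64(149.0), 26, 80), (np.float64(155.0), 74, 146)]
top -15 [(np.float64(156.0), 78, 144)]
top -42 [(np.float64(149.0), 28, 81), (np.float64(155.0), 76, 146)]
top 45 [(np.float64(17.0), 29, 98), (np.float64(23.0), 111, 58), (np.float64(46.0), 67, 152), (np.float64(87.0), 149, 24), (np.float64(150.0), 27, 86), (np.float64(167.0), 81, 142)]
wrist 12 [(np.float64(-69.0), 79, 47), (np.float64(-55.0), 55, 108), (np.float64(-14.0), 107, 111), (np.float64(87.0), 120, 24), (np.float64(105.0), 36, 0)]
wrist -15 [(np.float64(-55.0), 27, 173), (np.float64(-33.0), 175, 116), (np.float64(29.0), 119, 21)]
wrist -42 [(np.float64(-65.0), 26, 170), (np.float64(-26.0), 171, 114), (np.float64(29.0), 116, 21)]
wrist 45 [(np.float64(-80.0), 52, 87), (np.float64(-13.0), 107, 116), (np.float64(-7.0), 116, 191), (np.float64(23.0), 195, 120), (np.float64(34.0), 121, 200), (np.float64(87.0), 187, 36), (np.float64(105.0), 37, 0)]
```

Emit:
drive_tool --rows '[{"offset": [4,0,-0.5],"spin": 0,"jaw": 12},{"offset": [4.5,0,0],"spin": 0,"jaw": 12},{"offset": [4.5,0,0],"spin": 0,"jaw": 12},{"offset": [4.5,0,0],"spin": 0,"jaw": 12},{"offset": [4.5,0,0],"spin": 0,"jaw": 12},{"offset": [4.5,0,0],"spin": 0,"jaw": 12},{"offset": [4.5,0,0],"spin": 0,"jaw": 12},{"offset": [4.5,0,0],"spin": 0,"jaw": 12},{"offset": [4.5,0,0],"spin": 0,"jaw": 12},{"offset": [4.5,0,0],"spin": 0,"jaw": 12},{"offset": [4.5,0,0],"spin": 0,"jaw": 12},{"offset": [4.5,0,0],"spin": 0,"jaw": 12},{"offset": [4.5,0,0],"spin": 0,"jaw": 12},{"offset": [4.5,0,0],"spin": 0,"jaw": 12},{"offset": [4.5,0,0],"spin": 0,"jaw": 12},{"offset": [4.5,0,0],"spin": 0,"jaw": 12},{"offset": [4.5,0,0],"spin": 0,"jaw": 12},{"offset": [4.5,0,0],"spin": 0,"jaw": 12},{"offset": [4,0,0],"spin": 0,"jaw": 12},{"offset": [0,0,0],"spin": 0,"jaw": 12}]'

```text
clock: 13.25
eef_pos: [570.9, 3.5, 149.2]
eef_rot: [3.142, -0.0, 1.647]
wrist_force: [-1.3, -0.5, 0.6]
finger_gap: 12.1
```

```bash
python3 pl.py w5
```

```text
tcp [570.91447809   3.06898817 149.22231851] [29.40966176 62.15735085] [ 0.09372569 -0.56653751  0.03716115]
top 12 [(np.float64(178.0), 81, 147)]
top -15 [(np.float64(-71.0), 26, 151), (np.float64(4.0), 151, 87), (np.float64(190.0), 81, 142)]
top -42 [(np.float64(-71.0), 34, 155), (np.float64(6.0), 153, 24), (np.float64(177.0), 33, 76), (np.float64(197.0), 84, 128)]
top 45 [(np.float64(162.0), 66, 147)]
wrist 12 [(np.float64(-38.0), 0, 47), (np.float64(-32.0), 53, 87), (np.float64(-24.0), 87, 74), (np.float64(3.0), 64, 90), (np.float64(14.0), 92, 70), (np.float64(29.0), 76, 122), (np.float64(71.0), 123, 126), (np.float64(137.0), 135, 198), (np.float64(151.0), 199, 136), (np.float64(175.0), 137, 202), (np.float64(189.0), 201, 0)]
wrist -15 [(np.float64(-38.0), 0, 39), (np.float64(29.0), 32, 30), (np.float64(150.0), 27, 140), (np.float64(189.0), 141, 0)]
wrist -42 [(np.float64(-38.0), 0, 39), (np.float64(20.0), 32, 191), (np.float64(28.0), 191, 32), (np.float64(31.0), 190, 40), (np.float64(150.0), 29, 141), (np.float64(189.0), 140, 0)]
wrist 45 [(np.float64(-38.0), 0, 115), (np.float64(-24.0), 112, 74), (np.float64(4.0), 62, 98), (np.float64(71.0), 122, 132), (np.float64(78.0), 132, 209), (np.float64(108.0), 212, 136), (np.float64(118.0), 137, 220), (np.float64(189.0), 201, 0)]
```

View pics/w5.png

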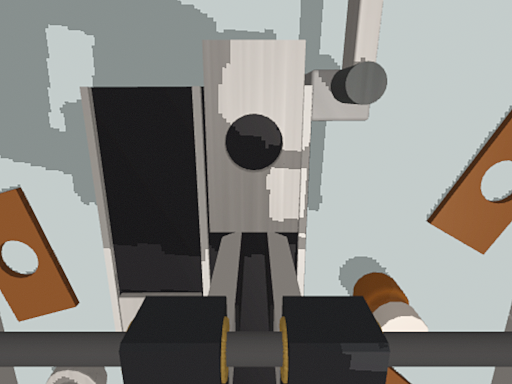

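The plate's front edge is at row 40 and the deck end at row 87, so it overhangs about 20–21 mm. I'll push it 9.5 mm further.

Emit:
drive_tool --rows '[{"offset": [3,0,0],"spin": 0,"jaw": 12},{"offset": [3,0,0],"spin": 0,"jaw": 12},{"offset": [2,0,0],"spin": 0,"jaw": 12},{"offset": [1.5,0,0],"spin": 0,"jaw": 12},{"offset": [0,0,0],"spin": 0,"jaw": 12},{"offset": [0,0,0],"spin": 0,"jaw": 12},{"offset": [-5,0,0],"spin": 0,"jaw": 12},{"offset": [-10,0,0],"spin": 0,"jaw": 12},{"offset": [0,0,-20],"spin": 0,"jaw": 12},{"offset": [0,0,-40],"spin": 0,"jaw": 12},{"offset": [0,0,-40],"spin": 0,"jaw": 12},{"offset": [0,0,-40],"spin": 0,"jaw": 12},{"offset": [0,0,0],"spin": 0,"jaw": 12},{"offset": [0,0,0],"spin": 0,"jaw": 12}]'

```text
clock: 14.85
eef_pos: [571.3, -3.2, 289.6]
eef_rot: [3.14, 0.0, 1.646]
wrist_force: [0.1, 1.3, -1.3]
finger_gap: 12.1
```

```bash
python3 pl.py w6; python3 bar.py; python3 - <<'E'
from h import *
im=eyes.camera("wrist"); D=im["depth"]; C=cloud(im)
c=np.array([546.2,-61.1]);a=.0743;R=np.array([[np.cos(a),-np.sin(a)],[np.sin(a),np.cos(a)]])
L=(C[...,:2]-c)@R
def edge(x0,x1,z0,z1,y0=100,y1=220):
    m=(D>0)&(C[...,2]>z0)&(C[...,2]<z1)&(L[...,0]>x0)&(L[...,0]<x1)&(L[...,1]>y0)&(L[...,1]<y1)
    return m.sum(),np.percentile(L[m][:,1],99.5),L[m][:,1].max(),np.median(C[m][:,2])
print("plate front",edge(8,49,53,60)); print("deck end",edge(-50,-7,45,53))
for n in ["amber_jar","pellet_die","dish","screwdriver","mouse","coffee_cup"]:
    t=eyes.camera("top"); print(n,[np.round(r["uv"]).tolist() for r in finder.find_in("top",n)][:1])
a=t["color"][110:290,140:350]
cv2.imwrite("pics/topf.png",cv2.resize(a,None,fx=3.3,fy=3.3,interpolation=cv2.INTER_CUBIC))
E
```

```text
tcp [571.02753289  -2.956239   287.96464564] [29.07514205 56.14035489] [-0.27902808  0.52725975  0.00388729]
top 12 [(np.float64(189.0), 72, 146)]
top -15 [(np.float64(-71.0), 28, 153), (np.float64(-7.0), 153, 70), (np.float64(193.0), 63, 145)]
top -42 [(np.float64(-71.0), 35, 157), (np.float64(-2.0), 150, 64)]
top 45 [(np.float64(-14.0), 32, 79), (np.float64(15.0), 44, 82), (np.float64(32.0), 98, 19), (np.float64(35.0), 81, 2), (np.float64(95.0), 3, 78), (np.float64(182.0), 72, 140)]
wrist 12 [(np.float64(8.0), 97, 36), (np.float64(80.0), 37, 101), (np.float64(106.0), 103, 169), (np.float64(137.0), 171, 109), (np.float64(147.0), 109, 168), (np.float64(181.0), 167, 109), (np.float64(186.0), 111, 169)]
wrist -15 [(np.float64(-68.0), 23, 95), (np.float64(29.0), 171, 34), (np.float64(150.0), 20, 113), (np.float64(166.0), 112, 170)]
wrist -42 [(np.float64(-68.0), 21, 158), (np.float64(28.0), 164, 28), (np.float64(150.0), 20, 113)]
wrist 45 [(np.float64(8.0), 97, 40), (np.float64(80.0), 43, 177), (np.float64(86.0), 183, 105), (np.float64(157.0), 113, 175)]
202 [ 74.00927838 172.94839827] [ 86.30082383 317.80359601]
theta 1.591647811341518
force [-1.23954981 -0.35043553 -0.71734812] [29.18563909 56.39982157]
plate front (np.int64(3359), np.float64(180.70189885382388), np.float64(180.90861793333787), np.float64(57.00800270744574))
deck end (np.int64(2560), np.float64(150.34929010621053), np.float64(150.39850298367725), np.float64(50.95971486809232))
amber_jar []
pellet_die [[290.0, 242.0]]
dish [[332.0, 202.0]]
screwdriver [[169.0, 249.0]]
mouse [[114.0, 165.0]]
coffee_cup [[86.0, 232.0]]
```

View pics/w6.png

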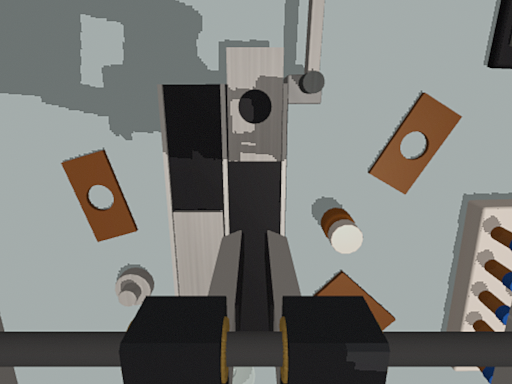

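The overhang measures 30.3 mm and the solid plate still reads 28–29. The bar is open and the fingertips are about 190 mm up, so I'm handing in.

```bash
python3 -c "
from cell import manip
print(manip.sign_off())"
```

```text
the job is handed in; nothing more can be done
None
```

I swung the stop bar open to its stop, then pushed the steel windowed plate along the far lane, and handed the job in at about 15–16 s.

- **Plate:** it sticks out 30.3 mm past the ledge's end, with its front edge at y = 180.7 mm and the deck end at 150.3 mm in the wrist depth image. Its trailing edge at 80 mm agrees with this.
- **Stop bar:** it measured 1.59 rad before and after the push. At the stop it pushed back with about 20 N.
- **Solid plate:** its front edge read 28–29 mm at the start and at the end, so it did not move.
- **Gripper:** it finished with the fingertips about 190 mm above the bench, reading near-zero force.
- **Bystanders:** the pellet die, screwdriver, mouse and coffee cup were within about 3 pixels of their first top-camera positions, and the dish within 4. Nothing was touched in the moves.
- **Checks that failed or were not made:** the finder missed the amber jar in the last top picture, but it shows standing in the last wrist view. I did not re-check the solvent bottle, which stands well away from the work.

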